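# Bench-test an amber signal lamp

## Robot

A 6-joint arm with a two-finger parallel gripper is mounted at the origin on the work surface. World frame = base frame: x ahead of the robot, y to its left, z up, the work surface at z = 0. Lengths are in mm, angles in degrees, forces in N, time in s.
With the tool pointing down it reaches from about 350 to 975 mm from the base axis. Payload 4.9 kg.
Tool frame: the origin (TCP) lies at the very end of the fingers, on their centre line; the grasp point (between the pads) lies 19 mm behind it; z points along the fingers, y is the direction in which the jaws open and shut (so a half turn about z gives the same grasp; the last joint's range is limited). The gripper opens to 85 mm and grips with 20 to 120 N. Pads are 22 mm wide; open, the fingers measure 114 mm over their backs; the gripper's body (76 mm by 85 mm) begins 54 mm behind the grasp point. The pads swing forward as they close: fully open they stand 13 mm farther back than shut.
Start: joints at [-72.536, 3.019, 92.412, -0, 84.569, -6.818], TCP at [257.01, -569.691, 231.304] pointing down, gripper open.
Joint ranges: [-172.51, 172.51], [-57.92, 126.97], [3.15, 148.05], [-58.71, 238.71], [5.1, 150.11], [-179.66, 179.66]. Speed limits (degrees/s): [147.25, 147.25, 180, 180, 180, 180].

## Interface

Orientations are given as a 3x3 rotation matrix whose columns are the frame's x, y, z axes.
In Python, from station import robot, eyes, workorder gives the robot as it stands.
- The arm moves only by the tool move_arm, never from a script. Its argument "deltas" is a list of rows, each an object of numbers: "x", "y", "z": the shift along the tool's x, y, z in mm; "turn": the turn about the tool's z in rad; "grip": the opening, from 0 (shut) to 1 (fully open). In form: [{"x": .., "y": .., "z": .., "turn": .., "grip": ..}, ...]. A call has 1 to 5 rows; each row shifts and turns the commanded pose from where the row before left it, along the tool's axes as they then stand; what a row does not reach is not made up. A row lasts 1/8 s, in which the tool goes at most 62.5 mm and 10.7 degrees, less where a joint would pass 70% of its speed; a pose out of reach is approached as far as the arm can. A call is refused whole if a number of a shift passes 62.5 or a number of a turn 0.188, either way. A call with a gripper value outside its range is refused whole. The fingers move at their own pace and stop on an object; "newtons" is the grip in N (left out, the last holds). Time passes only in rows, so rows that do not move let the fingers close. It gives the time, the measured TCP pose, the force and the opening at its end, in the units of the state.
- robot.sense(): the state, without advancing time (a new reading comes with each control period).
- eyes.snapshot(name): name is "scene" or "top"; returns a dict with "image" (384x512x3 uint8, blue, green, red), "fov_y" (degrees; the focal length in pixels is half the picture's height over the tangent of half this angle, whatever the lens; pixels are square), "cx", "cy" (the principal point, pixels), "k1" (the pictures are not rectified: a ray, as slopes to the right and down, at radius r is drawn at 1 + k1 r^2 times it, then the intrinsics apply), "R" (3x3) and "t" (3): a world point X has camera coordinates R X + t. Camera axes: x right, y down, z forward; pixel columns grow to the right and rows downward; lengths in mm; the calibration is good to about 2 mm. A picture is of the moment at which its call begins. There is no depth.
- workorder.finish_job(): hands the job in, once; it reports no verdict.
The state is a dict: "t": time; "joint_pos": joint angles; "joint_vel": joint speeds; "joint_torque": joint torques, N m; "position": TCP position; "orientation": TCP orientation; "ft_force": force on the tool from outside, world axes, zero at the start; "torque": the same for the moment, N m; "width": finger opening in mm.
Only numpy, scipy, OpenCV 4.12 (cv2) and the standard library are available. Lean on these libraries where they do the work, as an engineer would, in place of code of your own. Each camera call takes 0.05 s, during which the arm holds its last target.

## Task

Test the amber lamp on the green bench tester: plug it fully down into the round socket and turn it clockwise until it is locked, then let go of it. Then turn the spring-return test dial clockwise past its first two clicks to the third (the red mark) and finish while still holding it there, because it springs back if let go. Leave the red lamp, the white lamp and the yellow bin where they are.

Things in the scene. Friction and masses are not known exactly. Their poses are not given: they have to be found in the camera images.
- amber_lamp: The lamp to test: orange twist-lock lamp, 85 mm tall, 0.08 to 0.17 kg, upright on its plug. Origin: centre of underside, z up. Steel plug 28 mm diameter, z 0 to 25 mm, with two brass lugs along +x and -x (6 mm wide, z 4 to 10 mm, reaching 19.5 mm from the axis). Black collar 48 mm diameter, z 25 to 31 mm, a white mark above each lug. Same after a half turn.
- lens_grip (a point): Point inside the amber lamp's lens at the height to grip, on its axis, 58 mm above its underside; axes as the lamp's. The lens block is 42 mm long (x) and 36 mm wide (y), from 31 to 81 mm above the underside (small cap to 85): grip it across y on its two flat sides; 25 N holds it.
- red_lamp: Bystander with a red lens, otherwise the same lamp as amber_lamp (same sizes and frame), standing upright on the bench.
- clear_lamp: Bystander with a white lens, otherwise the same lamp as amber_lamp (same sizes and frame), standing upright on the bench.
- bin: Bystander: loose yellow open bin with some bolts, 100 x 130 x 60 mm high; origin at the centre of its underside, z up.
- tester: Fixed lamp tester: green console 180 mm (x) by 310 mm (y), 45 mm high; origin at the centre of its underside, z up. On its top stand the round black socket with a steel lip (axis at x 0, y +80 mm; 60 mm outside diameter, 28 mm high) and the black dial (axis at x 0, y -80 mm).
- socket_mouth (a point): Centre of the socket's mouth, 73 mm above the bench, z up, axes parallel to the tester's. Steel lip 13 mm thick, hole 31 mm in diameter, with two opposite lug slots (10 mm wide or more); below the lip the lugs can turn. Push the lamp down until its collar rests on the lip: its origin is then 25 mm below this point. No spring here, only friction: the lamp stays as it is left.
- slot_mark (a point): White mark on the socket's rim at one lug slot (the other is opposite), 27 mm from the mouth's centre, +0.87 rad (counter-clockwise from above) from the tester's +x. The lamp goes in with its x axis along the line from the mouth's centre to this mark, either way round.
- lock_mark (a point): Red mark on the socket's rim on the tester's +x side (another is opposite), 27 mm from the mouth's centre. Once fully down, turn the lamp clockwise by 0.87 rad, until its x axis lies along the line from the centre to this mark: locked. A stop lies about 0.05 rad further on.
- dial (a joint): Angle of the test dial, rad, growing clockwise seen from above; rests at 0. Clicks (detents) at 0.4, 0.8 and 1.2; the third, 1.2, is the test position (red mark on the plate, the others black). A spring pulls it back to 0 from everywhere: 0.09 N m at 0, 0.16 N m at 1.2; the clicks add up to 0.08 N m. Hard stop at 1.3.
- dial_grip (a point): Point on the dial's vertical axis at the height to grip, 81 mm above the bench; turns with the dial, z up, x along the grip bar towards its white pointer (the tester's +x at rest). The upright black bar is 52 mm long (x), 14 mm wide (y), 57 to 91 mm above the bench, on a black disc 68 mm in diameter with its top at 57 mm. Grip the bar across y; 40 N holds it.

How it is judged:
By the outcome, as a careful person would: the job done as asked, in the order asked, and still so for the second after the job is handed in, while the arm keeps its last pose, push and grip.
It also fails if it takes over 59 s, if anything falls off the work surface, if the arm or the gripper's body presses on something with over 40 N, if the wrist force passes 120 N, or if a joint passes its speed limit or range.

## Working session

There is one attempt and no reset: what is moved stays moved. The work goes in short steps, Python scripts to look and compute and a tool call to move; the robot and the scene stay as the last step left them, time stands still between calls to the robot, and variables do not carry over. Pictures are saved under pics/ and viewed, and the job is handed in when it is done.

Besides the shell and the picture viewer there is one more tool, called after "Call:" by a JSON object that holds its "op" and its "data". move_arm: Moves the arm, as the interface text tells. Its arguments: {"type":"object","properties":{"deltas":{"type":"array","items":{"type":"object","properties":{"x":{"type":"number"},"y":{"type":"number"},"z":{"type":"number"},"turn":{"type":"number"},"grip":{"type":"number"}}}},"newtons":{"type":"number"}},"required":["deltas"]}

```bash
ls; mkdir -p pics
python3 - <<'E'
from station import robot,eyes
import cv2,numpy as np
s=robot.sense();print(s['t'],s['position'],np.round(s['orientation'],3).tolist(),s['width'],s['ft_force'])
for n in("scene","top"):
    d=eyes.snapshot(n);cv2.imwrite(f"pics/{n}0.png",d["image"])
    print(n,d["fov_y"],d["cx"],d["cy"],d["k1"],np.round(d["R"],4).tolist(),d["t"])
    import pickle;pickle.dump(d,open(f"{n}0.pkl","wb"))
E
```

```text
pics
0.0 [ 256.84634835 -569.13224393  230.07181   ] [[0.912, 0.411, -0.001], [0.411, -0.912, 0.002], [0.0, -0.002, -1.0]] 85.41941253047843 [-0.24713501  0.11372623  0.49211335]
scene 45.08786404900284 256.5596320174398 193.89301963694626 -0.14588354573778992 [[0.7544, 0.6563, 0.0104], [0.4304, -0.4827, -0.7627], [-0.4955, 0.5799, -0.6466]] [-340.79675599 -211.85579244 1805.15606174]
top 53.20855443431543 256.6167430084475 186.13693071834612 0.0037824499132354766 [[0.0218, -0.9997, 0.0055], [-0.998, -0.0221, -0.0596], [0.0597, -0.0042, -0.9982]] [ -93.32145067  517.54859669 1074.34238966]
```

View pics/scene0.png

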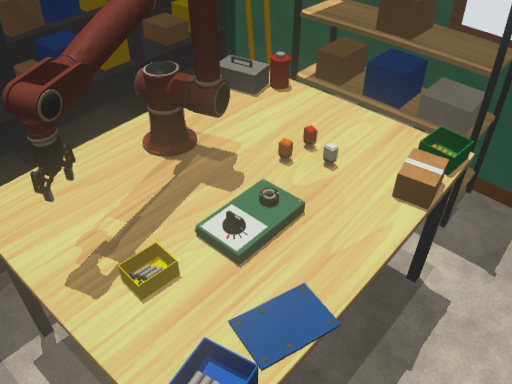

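View pics/top0.png

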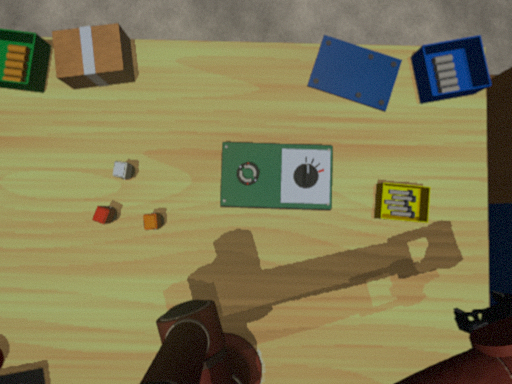

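Both views show everything. Top: amber (151,221), red (102,214), white (122,170), socket (248,173), dial (306,175). Zooming in.

Run:
```python
import cv2,numpy as np,pickle
t=pickle.load(open("top0.pkl","rb"))["image"];s=pickle.load(open("scene0.pkl","rb"))["image"]
def c(im,x0,y0,w,h,k): return cv2.resize(im[y0:y0+h,x0:x0+w],None,fx=k,fy=k,interpolation=cv2.INTER_NEAREST)
a=c(t,215,135,125,80,6);cv2.imwrite("pics/t_tester.png",a)
b=c(s,190,175,120,85,6);cv2.imwrite("pics/s_tester.png",b)
d=np.hstack([c(t,135,203,36,36,10),c(s,268,130,36,36,10)]);cv2.imwrite("pics/amber.png",d)
```

```text
(no output)
```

View pics/t_tester.png

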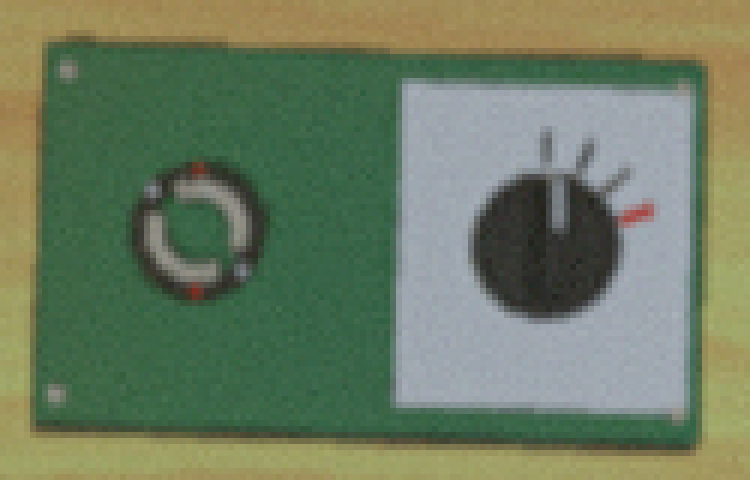

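View pics/s_tester.png

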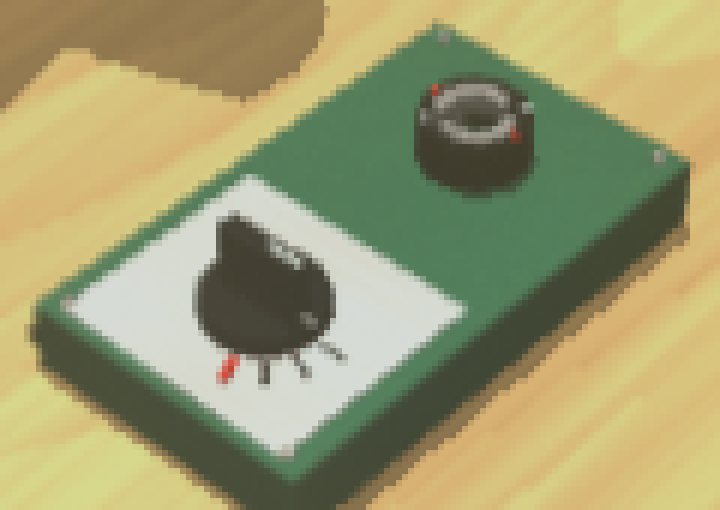

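View pics/amber.png

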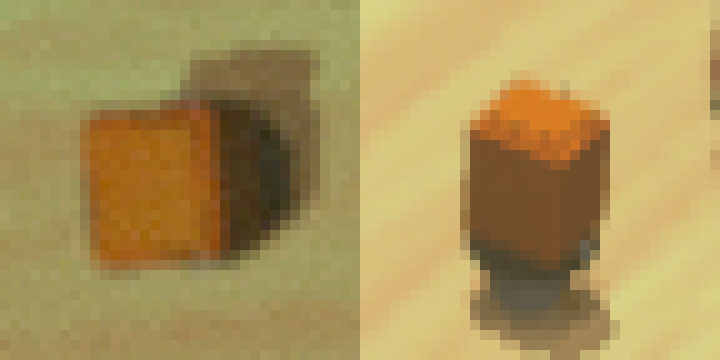

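```bash
cat > h.py <<'E'
import numpy as np,cv2,pickle
def f(d): return d["image"].shape[0]/2/np.tan(np.radians(d["fov_y"])/2)
def proj(d,X):
    X=np.atleast_2d(X);c=X@np.array(d["R"]).T+np.array(d["t"]);s=c[:,:2]/c[:,2:]
    r2=(s**2).sum(1,keepdims=True);s=s*(1+d["k1"]*r2)
    return s*f(d)+[d["cx"],d["cy"]]
def back(d,uv,z):
    uv=np.atleast_2d(uv).astype(float);p=(uv-[d["cx"],d["cy"]])/f(d);s=p.copy()
    for _ in range(30): s=p/(1+d["k1"]*(s**2).sum(1,keepdims=True))
    R=np.array(d["R"]);C=-R.T@np.array(d["t"]);w=np.c_[s,np.ones(len(s))]@R
    return C+w*((z-C[2])/w[:,2:])
def crop(im,x0,y0,w,h,k): return cv2.resize(im[y0:y0+h,x0:x0+w],None,fx=k,fy=k,interpolation=cv2.INTER_NEAREST)
def uncrop(p,x0,y0,k): return (np.atleast_2d(p)+0.5)/k-0.5+[x0,y0]
def load(n): return pickle.load(open(n,"rb"))
E
python3 - <<'E'
from h import *
t=load("top0.pkl");s=load("scene0.pkl")
for n,d,box in(("top",t,(215,135,340,215)),("scene",s,(190,170,310,262))):
    im=d["image"].astype(float);B,G,R=im[...,0],im[...,1],im[...,2]
    red=np.clip(R-np.maximum(B,G)-40,0,None) ;x0,y0,x1,y1=box
    m=np.zeros_like(red);m[y0:y1,x0:x1]=red[y0:y1,x0:x1]
    k,l,st,ce=cv2.connectedComponentsWithStats((m>8).astype(np.uint8))
    for i in range(1,k):
        if st[i,4]<2: continue
        ys,xs=np.where(l==i);w=m[ys,xs];c=[(xs*w).sum()/w.sum(),(ys*w).sum()/w.sum()]
        print(n,np.round(c,2),st[i,4],np.round(back(d,c,73)[0],1),np.round(back(d,c,45)[0],1))
# console corners
tc=uncrop([(47,43),(706,64),(696,445),(35,428)],215,135,6)
sc=uncrop([(436,22),(690,160),(295,480),(38,305)],190,175,6)
for d,c in((t,tc),(s,sc)):
    P=back(d,c,45);print(np.round(P[:,:2],1).tolist(),np.round(P.mean(0),1))
print("cam",[-np.array(d["R"]).T@np.array(d["t"]) for d in (t,s)])
E
```

```text
top [247.56 163.  ] 2 [578.1 -55.8  73. ] [581.5 -55.3  45. ]
top [320.82 170.24] 10 [ 562.9 -254.2   73. ] [ 565.9 -259.    45. ]
top [247.  183.2] 2 [523.4 -55.6  73. ] [525.3 -55.   45. ]
scene [262.   189.55] 2 [524.3 -58.3  73. ] [502.8 -32.4  45. ]
scene [227.63 235.86] 11 [ 584.8 -278.8   73. ] [ 565.1 -259.5   45. ]
[[639.4, 16.1], [636.5, -290.1], [459.7, -287.2], [460.9, 16.8]] [ 549.1 -136.1   45. ]
[[464.8, 13.4], [641.4, 13.6], [639.0, -291.9], [464.2, -291.1]] [ 552.4 -139.    45. ]
cam [array([ 454.37295226,  -77.39382705, 1103.78096971]), array([1242.83687222, -925.41110635, 1009.2494767 ])]
```

```bash
cat >> h.py <<'E'
from scipy.optimize import least_squares
from scipy.ndimage import map_coordinates
def rect(p,lx,ly,z,n=25):
    x,y,a=p;u=np.linspace(-.42,.42,n);o=[]
    for (ex,ey,vx,vy) in((1,0,0,1),(-1,0,0,1),(0,1,1,0),(0,-1,1,0)):
        o.append(np.c_[ex*lx/2+u*vx*lx,ey*ly/2+u*vy*ly])
    P=np.vstack(o);c,s=np.cos(a),np.sin(a)
    return np.c_[x+c*P[:,0]-s*P[:,1],y+s*P[:,0]+c*P[:,1],np.full(len(P),z)]
def edgefit(d,p0,lx,ly,z,ch,R=3.0,its=8,skip=()):
    im=ch(d["image"].astype(float));n=25;p=np.array(p0,float)
    for it in range(its):
        P=rect(p,lx,ly,z);Q=rect(p,lx+2,ly+2,z)
        # outward normal in the image
        a=proj(d,P)
        T=np.zeros_like(a);N=np.zeros_like(a)
        for i in range(4):
            t=a[i*n+n-1]-a[i*n];t/=np.linalg.norm(t);nn=np.array([t[1],-t[0]])
            cen=proj(d,[[p[0],p[1],z]])[0]
            if nn@(a[i*n:(i+1)*n].mean(0)-cen)<0: nn=-nn
            N[i*n:(i+1)*n]=nn
        r=R if it<3 else 2.0
        s=np.arange(-r,r+.01,.1);off=np.zeros(len(a));
        for i in range(4):
            sl=slice(i*n,(i+1)*n)
            g=np.array([map_coordinates(im,[(a[sl,1]+k*N[sl,1]),(a[sl,0]+k*N[sl,0])],order=1) for k in s]).T
            dg=np.gradient(g,axis=1);m=dg.mean(0);sg=np.sign(m[np.argmax(abs(m))])
            w=np.clip(sg*dg,0,None)**2+1e-9;off[sl]=np.median((w*s).sum(1)/w.sum(1))
        keep=np.array([i//n not in skip for i in range(4*n)])
        tgt=a+N*off[:,None]
        fun=lambda q:(((proj(d,rect(q,lx,ly,z))-tgt)*N).sum(1))[keep]
        sol=least_squares(fun,p,x_scale=[1,1,.01]);p=sol.x
    return p,[round(float(sol.fun[j*n:(j+1)*n].mean()),2) for j in range(keep.sum()//n)]
E
python3 - <<'E'
from h import *
t=load("top0.pkl");s=load("scene0.pkl")
grn=lambda i:i[...,2]-0*i[...,1]
for n,d in(("t",t),("s",s)):
    p,r=edgefit(d,(550,-137,-.005),180,310,45,grn);print(n,"tester",np.round(p,4),r)
    a=p[2];print("  mouth",np.round([p[0]-80*np.sin(a),p[1]+80*np.cos(a)],1),"dial",np.round([p[0]+80*np.sin(a),p[1]-80*np.cos(a)],1))
am=lambda i:i[...,2]-i[...,0]
print(back(t,uncrop([150,185],135,203,10),81),back(s,uncrop([180,125],268,130,10),81))
for n,d in(("t",t),("s",s)):
  for p0 in((428,195,.05),(430,192,1.6)):
   for lx,ly in((42,36),):
    for cn,ch in(("am",am),("R",lambda i:i[...,2])):
      p,r=edgefit(d,p0,lx,ly,81,ch,R=2.5);print(n,cn,"lamp",np.round(p,4),r)
E
```

```text
t tester [ 5.487258e+02 -1.357398e+02 -5.000000e-03] [-0.35, -0.34, 0.28, 0.28]
  mouth [549.1 -55.7] dial [ 548.3 -215.7]
s tester [ 5.519343e+02 -1.341503e+02 -5.700000e-03] [0.33, 0.39, 1.4, 1.06]
  mouth [552.4 -54.2] dial [ 551.5 -214.1]
[[416.4944903  200.35421241  81.        ]] [[420.24880027 193.50766019  81.        ]]
t am lamp [4.155885e+02 1.988134e+02 5.010000e-02] [0.56, 0.55, 0.37, 0.37]
t R lamp [4.137188e+02 2.005970e+02 5.020000e-02] [0.34, 0.34, -0.17, -0.17]
t am lamp [416.4848 190.4438   1.5999] [-1.49, -1.49, -0.2, -0.2]
t R lamp [423.1917 188.9731   1.5999] [-1.3, -1.3, 0.4, 0.4]
s am lamp [4.190586e+02 1.948168e+02 5.150000e-02] [0.02, 0.02, -0.17, -0.17]
s R lamp [4.212018e+02 1.925599e+02 4.770000e-02] [0.42, 0.44, 0.25, 0.24]
s am lamp [418.6815 195.0968   1.6032] [0.24, 0.24, -0.54, -0.52]
s R lamp [424.652  193.5258   1.64  ] [0.66, 0.64, 0.58, 0.56]
```

```bash
sed -i 's|off\[sl\]=np.median((w\*s).sum(1)/w.sum(1))|off[sl]=(w*s).sum(1)/w.sum(1)|; s|x_scale=\[1,1,.01\]|x_scale=[1,1,.01],loss="soft_l1",f_scale=0.2|' h.py
python3 - <<'E'
from h import *
t=load("top0.pkl");s=load("scene0.pkl")
for n,d in(("t",t),("s",s)):
  for cn,ch in(("R",lambda i:i[...,2]),("B-",lambda i:i.sum(2))):
   for sk in((),(2,3),(0,1)):
    p,r=edgefit(d,(550,-137,-.005),180,310,45,ch,skip=sk);print(n,cn,sk,"tester",np.round(p,4),r)
am=lambda i:i[...,2]-i[...,0]
for n,d in(("t",t),("s",s)):
    for cn,ch in(("am",am),("R",lambda i:i[...,2]),("G",lambda i:i[...,1])):
      p,r=edgefit(d,(417,198,.12),42,36,81,ch,R=2.5);print(n,cn,"lamp",np.round(p,4),r)
# overlay
o=[]
for d,b,p in((t,(135,203,36,36),(416.5,199,.12)),(s,(268,130,36,36),(420,194,.12))):
    im=crop(d["image"],*b,10);q=((proj(d,rect(p,42,36,81))-b[:2]+.5)*10).astype(int)
    for u in q: cv2.circle(im,tuple(map(int,u)),2,(255,0,0),-1)
    o.append(im)
for d,b,p in((t,(215,135,60,60),(550,-136,-.006)),(s,(250,175,60,60),(552,-136,-.006))): pass
cv2.imwrite("pics/ov1.png",np.hstack(o))
E
```

```text
t R () tester [ 5.486007e+02 -1.357793e+02 -9.700000e-03] [-0.4, -0.27, 0.27, 0.26]
t R (2, 3) tester [ 5.3929870e+02 -1.9720233e+03 -9.4000000e-03] [0.0, 0.0]
t R (0, 1) tester [ 5.621237e+02 -1.358849e+02 -9.800000e-03] [0.28, 0.28]
t B- () tester [ 5.485722e+02 -1.323480e+02 -1.020000e-02] [-0.69, -0.47, 1.17, 1.23]
t B- (2, 3) tester [ 5.3620330e+02 -2.5704322e+03 -9.5000000e-03] [0.0, 0.0]
t B- (0, 1) tester [ 2.0909682e+03 -1.4024240e+02  1.6000000e-03] [0.05, -0.02]
s R () tester [ 5.516608e+02 -1.311677e+02 -9.800000e-03] [0.26, 0.47, 1.66, 0.25]
s R (2, 3) tester [ 5.313643e+02 -2.664664e+02  3.930000e-02] [0.13, -0.02]
s R (0, 1) tester [-9.698100e+01 -1.032698e+02 -1.190000e-02] [0.15, -0.0]
s B- () tester [ 5.517762e+02 -1.314867e+02 -9.500000e-03] [0.24, 0.4, 1.62, 0.28]
s B- (2, 3) tester [ 5.418653e+02 -6.877166e+02 -1.470000e-02] [0.07, -0.11]
s B- (0, 1) tester [ 8.615170e+02 -1.292917e+02 -1.101000e-01] [-0.11, -0.01]
t am lamp [4.160657e+02 1.993621e+02 1.082000e-01] [0.57, 0.53, 0.41, 0.29]
t R lamp [4.137721e+02 2.003338e+02 1.189000e-01] [0.1, 0.42, -0.18, -0.1]
t G lamp [4.161958e+02 2.003183e+02 9.100000e-02] [-0.32, -0.18, 0.26, 0.29]
s am lamp [4.189667e+02 1.951767e+02 1.088000e-01] [0.08, 0.06, -0.19, -0.2]
s R lamp [4.190556e+02 1.933897e+02 2.041000e-01] [0.42, 0.46, 0.01, 0.08]
s G lamp [4.190497e+02 1.970109e+02 1.400000e-03] [-0.36, -0.05, 0.17, 0.16]
```

View pics/ov1.png

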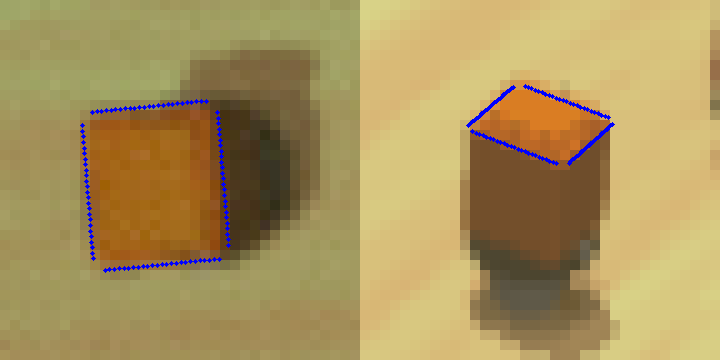

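```bash
cat > p.py <<'E'
import sys,numpy as np,json
from station import robot
def yaw(O): return np.arctan2(O[1][0],O[0][0])
def plan(x,y,z,a,grip,step=55,tstep=.17):
    s=robot.sense();p=np.array(s["position"]);O=np.array(s["orientation"]);c=yaw(O)
    print("t",round(s["t"],2),"pos",p.round(1),"yaw",round(c,4),"w",round(s["width"],1),"F",np.round(s["ft_force"],1),"T",np.round(s["torque"],2))
    d=np.array([x,y,z])-p;da=(a-c+np.pi)%(2*np.pi)-np.pi
    n=max(1,int(np.ceil(np.linalg.norm(d)/step)),int(np.ceil(abs(da)/tstep)))
    out=[]
    for i in range(n):
        k=c+da*i/n;v=d/n
        # tool x=(cos,sin), y=(sin,-cos), z down
        out.append(dict(x=round(v[0]*np.cos(k)+v[1]*np.sin(k),1),y=round(v[0]*np.sin(k)-v[1]*np.cos(k),1),z=round(-v[2],1),turn=round(-da/n,3),grip=grip))
    print(n,"rows")
    for i in range(0,n,5): print(json.dumps(out[i:i+5]))
if __name__=="__main__": plan(*map(float,sys.argv[1:]))
E
python3 p.py 460 -150 230 0.25 1
python3 - <<'E'
import numpy as np
E
```

```text
t 0.1 pos [ 256.9 -569.2  230.2] yaw 0.4238 w 85.3 F [ 1.  -0.5 -0.2] T [-0.03 -0.01 -0.01]
9 rows
[{"x": 39.7, "y": -33.2, "z": 0.0, "turn": 0.019, "grip": 1.0}, {"x": 39.1, "y": -33.9, "z": 0.0, "turn": 0.019, "grip": 1.0}, {"x": 38.4, "y": -34.7, "z": 0.0, "turn": 0.019, "grip": 1.0}, {"x": 37.7, "y": -35.4, "z": 0.0, "turn": 0.019, "grip": 1.0}, {"x": 37.0, "y": -36.1, "z": 0.0, "turn": 0.019, "grip": 1.0}]
[{"x": 36.3, "y": -36.8, "z": 0.0, "turn": 0.019, "grip": 1.0}, {"x": 35.6, "y": -37.5, "z": 0.0, "turn": 0.019, "grip": 1.0}, {"x": 34.9, "y": -38.2, "z": 0.0, "turn": 0.019, "grip": 1.0}, {"x": 34.1, "y": -38.9, "z": 0.0, "turn": 0.019, "grip": 1.0}]
```

Call:
{"op": "move_arm", "data": {"deltas": [{"x": 39.7, "y": -33.2, "turn": 0.019, "grip": 1}, {"x": 39.1, "y": -33.9, "turn": 0.019, "grip": 1}, {"x": 38.4, "y": -34.7, "turn": 0.019, "grip": 1}, {"x": 37.7, "y": -35.4, "turn": 0.019, "grip": 1}, {"x": 37, "y": -36.1, "turn": 0.019, "grip": 1}]}}

```text
$.deltas[0]: bad value
```

Call:
{"op": "move_arm", "data": {"deltas": [{"x": 36.3, "y": -36.8, "turn": 0.019, "grip": 1}, {"x": 35.6, "y": -37.5, "turn": 0.019, "grip": 1}, {"x": 34.9, "y": -38.2, "turn": 0.019, "grip": 1}, {"x": 34.1, "y": -38.9, "turn": 0.019, "grip": 1}]}}

```text
$.deltas[0]: bad value
```

```bash
python3 p.py 417.5 197 140 0.115 1
```

```text
t 0.1 pos [ 256.9 -569.2  230.2] yaw 0.4238 w 85.3 F [ 1.  -0.5 -0.2] T [-0.03 -0.01 -0.01]
15 rows
[{"x": 30.8, "y": -42.2, "z": 6.0, "turn": 0.021, "grip": 1.0}, {"x": 29.9, "y": -42.8, "z": 6.0, "turn": 0.021, "grip": 1.0}, {"x": 29.0, "y": -43.4, "z": 6.0, "turn": 0.021, "grip": 1.0}, {"x": 28.1, "y": -44.0, "z": 6.0, "turn": 0.021, "grip": 1.0}, {"x": 27.2, "y": -44.5, "z": 6.0, "turn": 0.021, "grip": 1.0}]
[{"x": 26.3, "y": -45.1, "z": 6.0, "turn": 0.021, "grip": 1.0}, {"x": 25.3, "y": -45.6, "z": 6.0, "turn": 0.021, "grip": 1.0}, {"x": 24.4, "y": -46.1, "z": 6.0, "turn": 0.021, "grip": 1.0}, {"x": 23.4, "y": -46.6, "z": 6.0, "turn": 0.021, "grip": 1.0}, {"x": 22.5, "y": -47.1, "z": 6.0, "turn": 0.021, "grip": 1.0}]
[{"x": 21.5, "y": -47.6, "z": 6.0, "turn": 0.021, "grip": 1.0}, {"x": 20.5, "y": -48.0, "z": 6.0, "turn": 0.021, "grip": 1.0}, {"x": 19.5, "y": -48.4, "z": 6.0, "turn": 0.021, "grip": 1.0}, {"x": 18.5, "y": -48.8, "z": 6.0, "turn": 0.021, "grip": 1.0}, {"x": 17.5, "y": -49.2, "z": 6.0, "turn": 0.021, "grip": 1.0}]
```

Call:
{"op": "move_arm", "data": {"deltas": [{"x": 39.7, "y": -33.2, "z": 0, "turn": 0.019, "grip": 1}, {"x": 39.1, "y": -33.9, "z": 0, "turn": 0.019, "grip": 1}, {"x": 38.4, "y": -34.7, "z": 0, "turn": 0.019, "grip": 1}, {"x": 37.7, "y": -35.4, "z": 0, "turn": 0.019, "grip": 1}, {"x": 37, "y": -36.1, "z": 0, "turn": 0.019, "grip": 1}]}}

```text
t: 0.72
position: [369.9, -335.0, 230.8]
orientation: [[0.947, 0.322, -0.0], [0.322, -0.947, 0.001], [-0.0, -0.001, -1.0]]
ft_force: [0.5, -0.2, -0.5]
width: 85.6
```

Call:
{"op": "move_arm", "data": {"deltas": [{"x": 36.3, "y": -36.8, "z": 0, "turn": 0.019, "grip": 1}, {"x": 35.6, "y": -37.5, "z": 0, "turn": 0.019, "grip": 1}, {"x": 34.9, "y": -38.2, "z": 0, "turn": 0.019, "grip": 1}, {"x": 34.1, "y": -38.9, "z": 0, "turn": 0.019, "grip": 1}]}}

```text
t: 1.23
position: [459.7, -148.8, 230.9]
orientation: [[0.968, 0.249, -0.0], [0.249, -0.968, 0.0], [-0.0, -0.0, -1.0]]
ft_force: [0.4, 0.5, 0.4]
width: 85.3
```

```bash
python3 p.py 417.5 197 140 0.115 1
```

```text
t 1.23 pos [ 459.7 -148.8  230.9] yaw 0.252 w 85.3 F [0.4 0.5 0.4] T [-0.02 -0.01  0.  ]
7 rows
[{"x": 6.5, "y": -49.3, "z": 13.0, "turn": 0.02, "grip": 1.0}, {"x": 5.5, "y": -49.5, "z": 13.0, "turn": 0.02, "grip": 1.0}, {"x": 4.5, "y": -49.6, "z": 13.0, "turn": 0.02, "grip": 1.0}, {"x": 3.6, "y": -49.6, "z": 13.0, "turn": 0.02, "grip": 1.0}, {"x": 2.6, "y": -49.7, "z": 13.0, "turn": 0.02, "grip": 1.0}]
[{"x": 1.6, "y": -49.7, "z": 13.0, "turn": 0.02, "grip": 1.0}, {"x": 0.7, "y": -49.8, "z": 13.0, "turn": 0.02, "grip": 1.0}]
```

Accurate tracking. Move on.

Call:
{"op": "move_arm", "data": {"deltas": [{"x": 6.5, "y": -49.3, "z": 13, "turn": 0.02, "grip": 1}, {"x": 5.5, "y": -49.5, "z": 13, "turn": 0.02, "grip": 1}, {"x": 4.5, "y": -49.6, "z": 13, "turn": 0.02, "grip": 1}, {"x": 3.6, "y": -49.6, "z": 13, "turn": 0.02, "grip": 1}, {"x": 2.6, "y": -49.7, "z": 13, "turn": 0.02, "grip": 1}]}}

```text
t: 1.85
position: [428.6, 98.0, 165.6]
orientation: [[0.988, 0.151, 0.0], [0.151, -0.988, 0.0], [0.0, -0.0, -1.0]]
ft_force: [0.7, -0.1, -0.1]
width: 85.3
```

Call:
{"op": "move_arm", "data": {"deltas": [{"x": 1.6, "y": -49.7, "z": 13, "turn": 0.02, "grip": 1}, {"x": 0.7, "y": -49.8, "z": 13, "turn": 0.02, "grip": 1}, {"x": 0, "y": 0, "z": 0, "turn": 0, "grip": 1}]}}

```text
t: 2.22
position: [415.5, 197.5, 138.5]
orientation: [[0.993, 0.118, -0.003], [0.118, -0.993, -0.001], [-0.003, 0.0, -1.0]]
ft_force: [0.2, -1.1, -0.2]
width: 85.4
```

```bash
python3 p.py 417.5 197 39 0.115 1 40
python3 - <<'E'
from h import *
from station import eyes
o=[]
for n,b in(("top",(110,180,90,80)),("scene",(240,90,90,80))):
    d=eyes.snapshot(n);pickle.dump(d,open(n+"1.pkl","wb"));o.append(crop(d["image"],*b,4))
    print(n,proj(d,[[417.5,197,140],[417.5,197,81]]).round(1))
cv2.imwrite("pics/h1.png",np.hstack(o))
E
```

```text
t 2.23 pos [415.5 197.5 138.5] yaw 0.1179 w 85.4 F [ 0.2 -1.1 -0.2] T [ 0.01 -0.01  0.05]
3 rows
[{"x": 0.7, "y": 0.2, "z": 33.2, "turn": 0.001, "grip": 1.0}, {"x": 0.7, "y": 0.2, "z": 33.2, "turn": 0.001, "grip": 1.0}, {"x": 0.7, "y": 0.2, "z": 33.2, "turn": 0.001, "grip": 1.0}]
top [[144.5 221.4]
 [150.8 220.7]]
scene [[286.4 127.4]
 [285.6 141.4]]
```

View pics/h1.png

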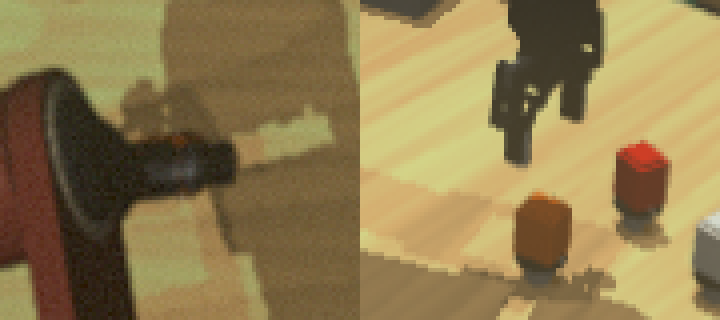

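Scene view: fingers (left tip ~(279,130), right ~(293,120)) straddle the lamp at (286,147). Descend.

Call:
{"op": "move_arm", "data": {"deltas": [{"x": 0.7, "y": 0, "z": 33, "turn": 0, "grip": 1}, {"x": 0.7, "y": 0, "z": 33, "turn": 0, "grip": 1}, {"x": 0.6, "y": 0, "z": 33.5, "turn": 0, "grip": 1}, {"x": 0, "y": 0, "z": 0, "turn": 0, "grip": 1}]}}

```text
t: 2.82
position: [417.5, 193.7, 38.5]
orientation: [[0.994, 0.11, -0.006], [0.11, -0.994, -0.002], [-0.006, 0.001, -1.0]]
ft_force: [0.4, 0.1, -0.0]
width: 85.4
```

```bash
python3 p.py 417.5 197 39 0.115 1 40
python3 - <<'E'
from h import *
from station import eyes
o=[]
for n,b in(("top",(110,180,90,80)),("scene",(240,90,90,80))):
    d=eyes.snapshot(n);o.append(crop(d["image"],*b,4))
cv2.imwrite("pics/h2.png",np.hstack(o))
E
```

```text
t 2.83 pos [417.5 193.7  38.5] yaw 0.1106 w 85.4 F [ 0.4  0.1 -0. ] T [-0.04  0.03 -0.  ]
1 rows
[{"x": 0.3, "y": -3.3, "z": -0.5, "turn": -0.004, "grip": 1.0}]
```

View pics/h2.png

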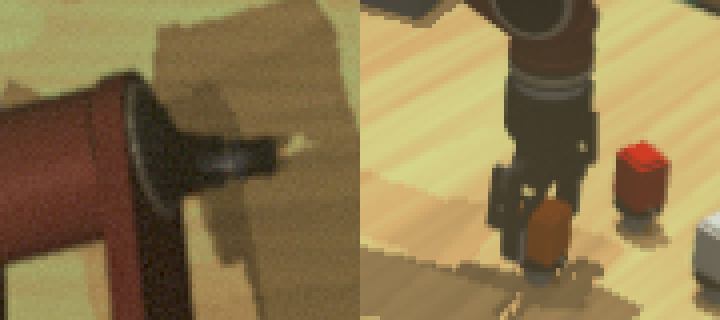

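Call:
{"op": "move_arm", "data": {"deltas": [{"x": 0, "y": -3, "z": 0, "turn": 0, "grip": 1}, {"x": 0, "y": 0, "z": 0, "turn": 0, "grip": 0.6}, {"x": 0, "y": 0, "z": 0, "turn": 0, "grip": 0.5}, {"x": 0, "y": 0, "z": 0, "turn": 0, "grip": 0}, {"x": 0, "y": 0, "z": 0, "turn": 0, "grip": 0}], "newtons": 30}}

```text
t: 3.55
position: [419.3, 198.7, 41.1]
orientation: [[0.994, 0.113, 0.0], [0.113, -0.994, 0.0], [0.0, -0.0, -1.0]]
ft_force: [-0.9, 0.5, 2.0]
width: 35.9
```

```bash
python3 p.py 417.5 197 39 0.115 1 40
```

```text
t 3.55 pos [419.3 198.7  41.1] yaw 0.1129 w 35.9 F [-0.9  0.5  2. ] T [ 0.05  0.06 -0.01]
1 rows
[{"x": -1.9, "y": 1.5, "z": 2.1, "turn": -0.002, "grip": 1.0}]
```

Call:
{"op": "move_arm", "data": {"deltas": [{"x": 0, "y": 0, "z": 0, "turn": 0, "grip": 0}, {"x": 0, "y": 0, "z": -20, "turn": 0, "grip": 0}, {"x": 0, "y": 0, "z": -35, "turn": 0, "grip": 0}, {"x": 0, "y": 0, "z": -35, "turn": 0, "grip": 0}, {"x": 0, "y": 0, "z": -20, "turn": 0, "grip": 0}]}}

```text
t: 4.18
position: [419.5, 198.6, 152.3]
orientation: [[0.994, 0.113, 0.002], [0.113, -0.994, 0.0], [0.002, -0.0, -1.0]]
ft_force: [-0.1, 1.3, -1.3]
width: 35.6
```

```bash
python3 p.py 550.5 -55.5 150 0.862 0 40 0.1
```

```text
t 4.17 pos [419.5 198.6 152.3] yaw 0.1128 w 35.6 F [-0.1  1.3 -1.3] T [0.03 0.04 0.01]
8 rows
[{"x": 12.7, "y": 33.4, "z": 0.3, "turn": -0.094, "grip": 0.0}, {"x": 9.5, "y": 34.4, "z": 0.3, "turn": -0.094, "grip": 0.0}, {"x": 6.3, "y": 35.2, "z": 0.3, "turn": -0.094, "grip": 0.0}, {"x": 2.9, "y": 35.6, "z": 0.3, "turn": -0.094, "grip": 0.0}, {"x": -0.4, "y": 35.7, "z": 0.3, "turn": -0.094, "grip": 0.0}]
[{"x": -3.7, "y": 35.5, "z": 0.3, "turn": -0.094, "grip": 0.0}, {"x": -7.1, "y": 35.0, "z": 0.3, "turn": -0.094, "grip": 0.0}, {"x": -10.3, "y": 34.2, "z": 0.3, "turn": -0.094, "grip": 0.0}]
```

Call:
{"op": "move_arm", "data": {"deltas": [{"x": 12.7, "y": 33.4, "z": 0, "turn": -0.094, "grip": 0}, {"x": 9.5, "y": 34.4, "z": 0, "turn": -0.094, "grip": 0}, {"x": 6.3, "y": 35.2, "z": 0, "turn": -0.094, "grip": 0}, {"x": 2.9, "y": 35.6, "z": 0, "turn": -0.094, "grip": 0}, {"x": -0.4, "y": 35.7, "z": 0, "turn": -0.094, "grip": 0}]}}

```text
t: 4.8
position: [500.9, 38.7, 149.9]
orientation: [[0.833, 0.553, -0.001], [0.553, -0.833, -0.0], [-0.001, -0.001, -1.0]]
ft_force: [0.8, -0.5, -1.2]
width: 35.4
```

Call:
{"op": "move_arm", "data": {"deltas": [{"x": -3.7, "y": 35.5, "z": 0, "turn": -0.094, "grip": 0}, {"x": -7.1, "y": 35, "z": 0, "turn": -0.094, "grip": 0}, {"x": -10.3, "y": 34.2, "z": 0, "turn": -0.094, "grip": 0}, {"x": 0, "y": 0, "z": 10, "turn": 0, "grip": 0}, {"x": 0, "y": 0, "z": 0, "turn": 0, "grip": 0}]}}

```text
t: 5.42
position: [548.7, -54.6, 138.5]
orientation: [[0.649, 0.76, -0.004], [0.76, -0.649, 0.001], [-0.002, -0.004, -1.0]]
ft_force: [-0.1, 0.8, -1.4]
width: 36.0
```

```bash
python3 p.py 550.5 -55.5 140 0.862 0 40
python3 - <<'E'
from h import *
from station import eyes
o=[]
for n,b in(("top",(205,130,70,70)),("scene",(230,140,70,70))):
    d=eyes.snapshot(n);pickle.dump(d,open(n+"3.pkl","wb"));o.append(crop(d["image"],*b,5))
cv2.imwrite("pics/h3.png",np.hstack(o))
E
```

```text
t 5.42 pos [548.7 -54.6 138.5] yaw 0.864 w 36.0 F [-0.1  0.8 -1.4] T [ 0.01 -0.03 -0.01]
1 rows
[{"x": 0.5, "y": 1.9, "z": -1.5, "turn": 0.002, "grip": 0.0}]
```

View pics/h3.png

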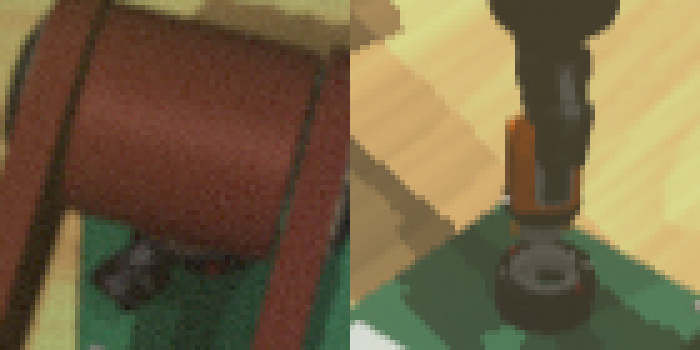

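Run:
```python
from h import *
d=load("scene3.pkl");s=load("scene0.pkl")
b=(252,158,30,52)
o=[cv2.resize(i["image"][b[1]:b[1]+b[3],b[0]:b[0]+b[2]],None,fx=11,fy=11,interpolation=cv2.INTER_CUBIC) for i in(d,s)]
cv2.imwrite("pics/h3b.png",np.hstack(o))
```

```text
(no output)
```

View pics/h3b.png

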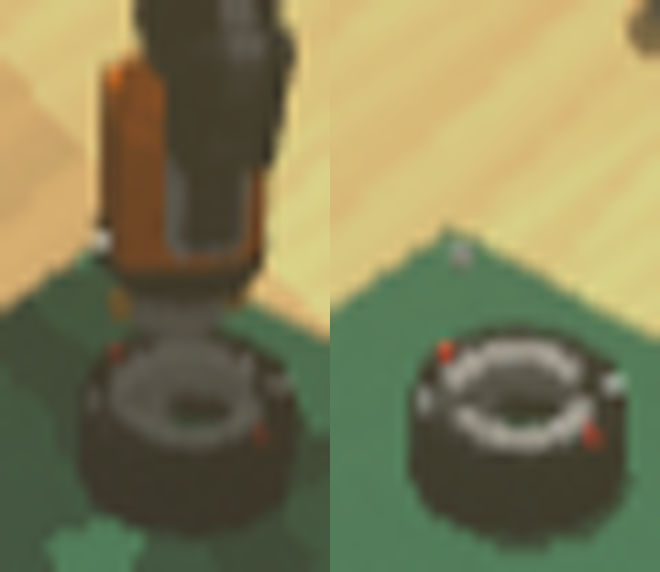

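```bash
cat > ov.py <<'E'
from h import *
def circ(c,r,z,n=80):
    a=np.linspace(0,2*np.pi,n);return np.c_[c[0]+r*np.cos(a),c[1]+r*np.sin(a),np.full(n,z)]
def lamp(x,y,z,a):
    L=[circ((x,y),14,z),circ((x,y),24,z+25),circ((x,y),24,z+31)]
    for zz in(31,81): 
        P=np.array([[21,18],[-21,18],[-21,-18],[21,-18],[21,18]]);R=np.array([[np.cos(a),-np.sin(a)],[np.sin(a),np.cos(a)]])
        q=P@R.T+[x,y];L.append(np.c_[q,np.full(5,z+zz)])
    for s in(1,-1):
        P=np.array([[14,3],[19.5,3],[19.5,-3],[14,-3]])*s@R.T+[x,y]
        for zz in(4,10): L.append(np.c_[P,np.full(4,z+zz)])
    return L
def sock(x,y,a,rm=27):
    L=[circ((x,y),30,73),circ((x,y),30,45),circ((x,y),15.5,73)]
    for q in(0,.87,np.pi,np.pi+.87): L.append(circ((x+27*np.cos(a+q),y+27*np.sin(a+q)),2,73,12))
    return L
def draw(d,b,k,Ls,col=(255,0,0),im=None):
    if im is None: im=cv2.resize(d["image"][b[1]:b[1]+b[3],b[0]:b[0]+b[2]],None,fx=k,fy=k,interpolation=cv2.INTER_CUBIC)
    for L in Ls:
        q=((proj(d,L)-b[:2]+.5)*k);cv2.polylines(im,[np.round(q).astype(np.int32)],False,col,1)
    return im
E
python3 - <<'E'
from ov import *
t=load("top0.pkl");s=load("scene0.pkl");d=load("scene3.pkl")
print("mouth scene",back(s,[268.7,193.27],73))
b=(252,158,30,52);bt=(235,158,30,32)
ms=back(s,[268.7,193.27],73)[0]
A=draw(s,b,11,sock(ms[0],ms[1],-.008))
B=draw(d,b,11,lamp(548.7,-54.6,97.5+1,.864))
cv2.imwrite("pics/o1.png",np.hstack([A,B]))
T=draw(t,bt,16,sock(550.7,-55.7,-.008)); cv2.imwrite("pics/o2.png",T)
E
```

```text
mouth scene [[551.79274928 -58.1542603   73.        ]]
```

View pics/o1.png

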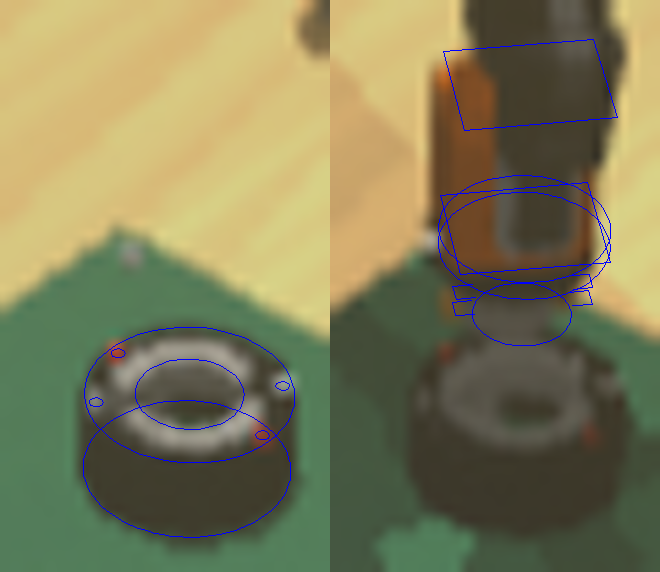

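View pics/o2.png

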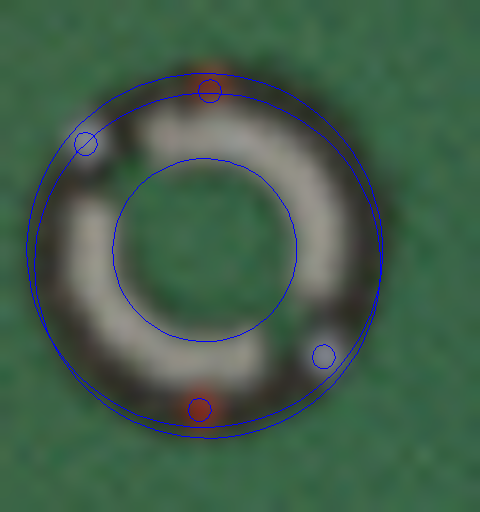

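Call:
{"op": "move_arm", "data": {"deltas": [{"x": 2.5, "y": 3.4, "z": 0, "turn": 0, "grip": 0}, {"x": 0, "y": 0, "z": 10, "turn": 0, "grip": 0}, {"x": 0, "y": 0, "z": 9, "turn": 0, "grip": 0}, {"x": 0, "y": 0, "z": 0, "turn": 0, "grip": 0}]}}

```text
t: 6.02
position: [553.5, -55.2, 120.1]
orientation: [[0.649, 0.761, -0.003], [0.761, -0.649, 0.001], [-0.001, -0.003, -1.0]]
ft_force: [0.2, -0.5, -0.6]
width: 35.4
```

```bash
python3 p.py 550.5 -55.5 120 0.862 0 40
python3 - <<'E'
from ov import *
from station import eyes,robot
d=eyes.snapshot("scene");pickle.dump(d,open("scene4.pkl","wb"))
p=robot.sense()["position"]
b=(252,158,30,52);s=load("scene0.pkl")
A=draw(d,b,11,[]);B=draw(d,b,11,lamp(p[0],p[1],p[2]-40,.864)+sock(551.8,-58.2,-.008))
cv2.imwrite("pics/h4.png",np.hstack([A,B]))
E
```

```text
t 6.03 pos [553.5 -55.2 120.1] yaw 0.8649 w 35.4 F [ 0.2 -0.5 -0.6] T [0.01 0.01 0.03]
1 rows
[{"x": -2.1, "y": -2.1, "z": 0.1, "turn": 0.003, "grip": 0.0}]
```

View pics/h4.png

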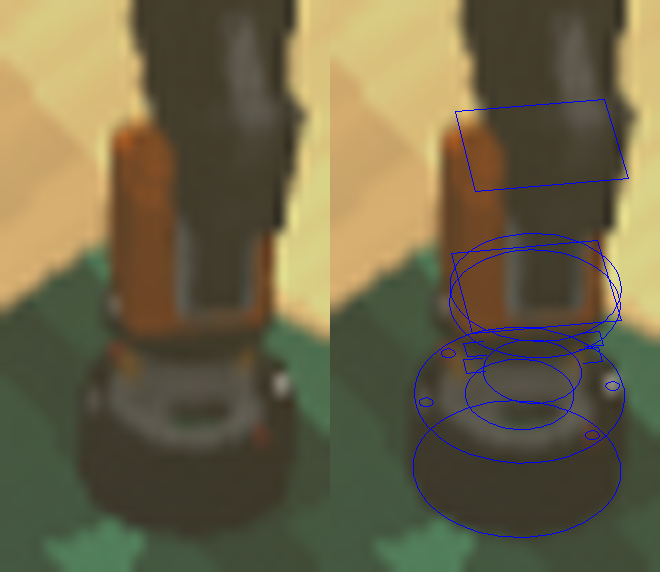

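Call:
{"op": "move_arm", "data": {"deltas": [{"x": 0.8, "y": 0, "z": 2, "turn": 0, "grip": 0}, {"x": 0, "y": 0, "z": 2, "turn": 0, "grip": 0}, {"x": 0, "y": 0, "z": 1, "turn": 0, "grip": 0}, {"x": 0, "y": 0, "z": 0, "turn": 0, "grip": 0}]}}

```text
t: 6.58
position: [555.0, -54.9, 116.8]
orientation: [[0.649, 0.761, -0.0], [0.761, -0.649, 0.0], [-0.0, -0.0, -1.0]]
ft_force: [-0.1, 0.2, -1.4]
width: 35.6
```

```bash
python3 p.py 550.5 -55.5 115 0.862 0 40
python3 - <<'E'
from ov import *
from station import eyes,robot
d=eyes.snapshot("scene");pickle.dump(d,open("scene5.pkl","wb"))
p=robot.sense()["position"]
b=(252,158,30,52)
A=draw(d,b,11,[]);off=np.array([.65,.76])*-4.5
B=draw(d,b,11,lamp(p[0]+off[0],p[1]+off[1],p[2]-40,.864)+sock(551.8,-58.2,-.008))
cv2.imwrite("pics/h5.png",np.hstack([A,B]))
E
```

```text
t 6.58 pos [555.  -54.9 116.8] yaw 0.8648 w 35.6 F [-0.1  0.2 -1.4] T [ 0.02 -0.01  0.02]
1 rows
[{"x": -3.4, "y": -3.1, "z": 1.8, "turn": 0.003, "grip": 0.0}]
```

View pics/h5.png

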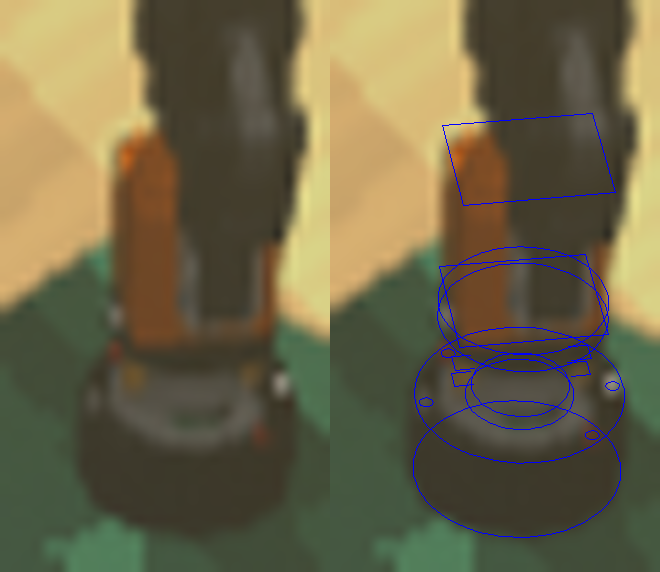

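Call:
{"op": "move_arm", "data": {"deltas": [{"x": 0, "y": 0, "z": 1.5, "turn": 0, "grip": 0}, {"x": 0, "y": 0, "z": 1.5, "turn": 0, "grip": 0}, {"x": 0, "y": 0, "z": 0, "turn": 0, "grip": 0}]}}

```text
t: 7.0
position: [554.9, -54.9, 113.6]
orientation: [[0.649, 0.761, -0.0], [0.761, -0.649, 0.0], [-0.0, -0.0, -1.0]]
ft_force: [0.7, -0.3, -1.7]
width: 35.7
```

Call:
{"op": "move_arm", "data": {"deltas": [{"x": 0, "y": 0, "z": 1.5, "turn": 0, "grip": 0}, {"x": 0, "y": 0, "z": 0, "turn": 0, "grip": 0}]}}

```text
t: 7.25
position: [554.9, -54.9, 112.1]
orientation: [[0.649, 0.761, -0.0], [0.761, -0.649, 0.0], [-0.0, -0.0, -1.0]]
ft_force: [-0.1, -0.5, -0.9]
width: 35.6
```

Call:
{"op": "move_arm", "data": {"deltas": [{"x": 0, "y": 0, "z": 1.5, "turn": 0, "grip": 0}, {"x": 0, "y": 0, "z": 0, "turn": 0, "grip": 0}]}}

```text
t: 7.5
position: [555.0, -54.9, 110.6]
orientation: [[0.649, 0.761, -0.0], [0.761, -0.649, 0.0], [-0.0, -0.0, -1.0]]
ft_force: [0.3, -0.1, -1.5]
width: 35.4
```

Call:
{"op": "move_arm", "data": {"deltas": [{"x": 0, "y": 0, "z": 1.5, "turn": 0, "grip": 0}, {"x": 0, "y": 0, "z": 0, "turn": 0, "grip": 0}]}}

```text
t: 7.75
position: [555.0, -54.9, 109.1]
orientation: [[0.649, 0.761, -0.0], [0.761, -0.649, 0.0], [-0.0, -0.0, -1.0]]
ft_force: [0.2, -0.5, -1.4]
width: 35.8
```

Call:
{"op": "move_arm", "data": {"deltas": [{"x": 0, "y": 0, "z": 1.5, "turn": 0, "grip": 0}, {"x": 0, "y": 0, "z": 1, "turn": 0, "grip": 0}, {"x": 0, "y": 0, "z": 0, "turn": 0, "grip": 0}]}}

```text
t: 8.12
position: [555.0, -54.9, 106.6]
orientation: [[0.649, 0.761, -0.0], [0.761, -0.649, 0.0], [-0.0, -0.0, -1.0]]
ft_force: [0.2, -0.1, -2.0]
width: 35.9
```

Call:
{"op": "move_arm", "data": {"deltas": [{"x": 0, "y": 0, "z": 1.5, "turn": 0, "grip": 0}, {"x": 0, "y": 0, "z": 1, "turn": 0, "grip": 0}, {"x": 0, "y": 0, "z": 0, "turn": 0, "grip": 0}]}}

```text
t: 8.5
position: [554.9, -54.9, 104.1]
orientation: [[0.649, 0.761, -0.0], [0.761, -0.649, 0.0], [-0.0, -0.0, -1.0]]
ft_force: [-0.7, 0.6, -2.2]
width: 35.8
```

```bash
python3 p.py 550.5 -55.5 115 0.862 0 40
python3 - <<'E'
from ov import *
from station import eyes,robot
d=eyes.snapshot("scene");pickle.dump(d,open("scene6.pkl","wb"))
p=robot.sense()["position"]
b=(252,158,30,52)
A=draw(d,b,11,[]);off=np.array([.65,.76])*-4.5
B=draw(d,b,11,lamp(p[0]+off[0],p[1]+off[1],p[2]-40,.864)+sock(551.8,-58.2,-.008))
cv2.imwrite("pics/h6.png",np.hstack([A,B]))
E
```

```text
t 8.5 pos [554.9 -54.9 104.1] yaw 0.8648 w 35.8 F [-0.7  0.6 -2.2] T [0.08 0.1  0.02]
1 rows
[{"x": -3.3, "y": -3.0, "z": -10.9, "turn": 0.003, "grip": 0.0}]
```

View pics/h6.png

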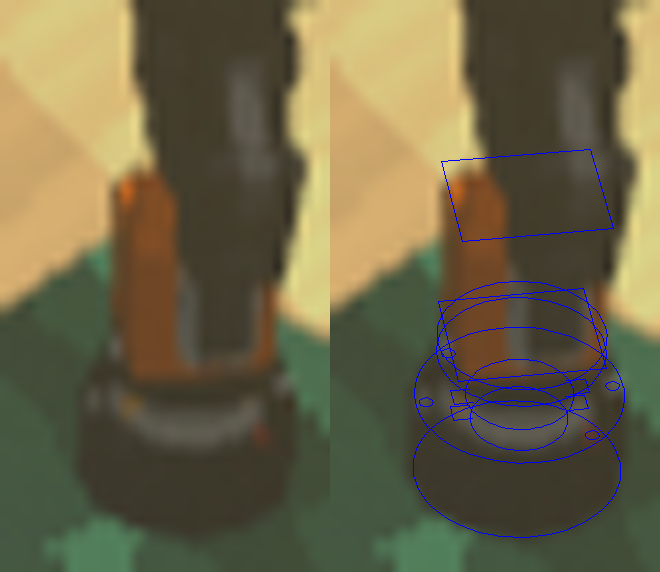

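Call:
{"op": "move_arm", "data": {"deltas": [{"x": 0, "y": 0, "z": 1.5, "turn": 0, "grip": 0}, {"x": 0, "y": 0, "z": 1.5, "turn": 0, "grip": 0}, {"x": 0, "y": 0, "z": 0, "turn": 0, "grip": 0}]}}

```text
t: 8.93
position: [554.9, -54.9, 101.0]
orientation: [[0.649, 0.761, -0.0], [0.761, -0.649, 0.0], [-0.0, -0.0, -1.0]]
ft_force: [-1.4, 1.7, -2.2]
width: 35.5
```

Call:
{"op": "move_arm", "data": {"deltas": [{"x": 0, "y": 0, "z": 1.5, "turn": 0, "grip": 0}, {"x": 0, "y": 0, "z": 1.5, "turn": 0, "grip": 0}, {"x": 0, "y": 0, "z": 0, "turn": 0, "grip": 0}]}}

```text
t: 9.3
position: [555.0, -54.9, 98.0]
orientation: [[0.649, 0.761, -0.0], [0.761, -0.649, 0.0], [-0.0, -0.0, -1.0]]
ft_force: [-0.9, 0.7, -1.8]
width: 35.5
```

Call:
{"op": "move_arm", "data": {"deltas": [{"x": 0, "y": -0.5, "z": 1.5, "turn": 0, "grip": 0}, {"x": 0, "y": 0, "z": 1.5, "turn": 0, "grip": 0}, {"x": 0, "y": 0, "z": 1.5, "turn": 0, "grip": 0}, {"x": 0, "y": 0, "z": 0, "turn": 0, "grip": 0}]}}

```text
t: 9.8
position: [554.7, -54.6, 93.6]
orientation: [[0.649, 0.761, 0.0], [0.761, -0.649, -0.0], [-0.0, 0.0, -1.0]]
ft_force: [-0.1, 1.3, -2.0]
width: 35.5
```

Call:
{"op": "move_arm", "data": {"deltas": [{"x": 0, "y": 0, "z": 1.5, "turn": 0, "grip": 0}, {"x": 0, "y": 0, "z": 1.5, "turn": 0, "grip": 0}, {"x": 0, "y": 0, "z": 0, "turn": 0, "grip": 0}]}}

```text
t: 10.18
position: [554.6, -54.7, 90.6]
orientation: [[0.649, 0.761, -0.0], [0.761, -0.649, -0.0], [-0.0, 0.0, -1.0]]
ft_force: [-0.1, 0.5, -0.9]
width: 35.4
```

Call:
{"op": "move_arm", "data": {"deltas": [{"x": 0, "y": 0, "z": 1, "turn": 0, "grip": 0}, {"x": 0, "y": 0, "z": 1, "turn": 0, "grip": 0}, {"x": 0, "y": 0, "z": 0, "turn": 0, "grip": 0}]}}

```text
t: 10.55
position: [554.7, -54.6, 89.2]
orientation: [[0.649, 0.761, -0.0], [0.761, -0.649, -0.0], [-0.0, 0.0, -1.0]]
ft_force: [-1.5, 0.6, 2.2]
width: 35.7
```

Call:
{"op": "move_arm", "data": {"deltas": [{"x": 0, "y": 0, "z": 0.7, "turn": 0, "grip": 0}, {"x": 0, "y": 0, "z": 0, "turn": 0, "grip": 0}]}}

```text
t: 10.8
position: [554.8, -54.6, 89.1]
orientation: [[0.649, 0.761, -0.0], [0.761, -0.649, 0.0], [-0.0, -0.0, -1.0]]
ft_force: [-4.4, 1.4, 6.0]
width: 35.8
```

Call:
{"op": "move_arm", "data": {"deltas": [{"x": 0, "y": 0.39, "z": 0, "turn": 0.087, "grip": 0}, {"x": 0, "y": 0.39, "z": 0, "turn": 0.087, "grip": 0}, {"x": 0, "y": 0, "z": 0, "turn": 0, "grip": 0}]}}

```text
t: 11.18
position: [555.4, -54.4, 89.2]
orientation: [[0.771, 0.637, -0.0], [0.637, -0.771, 0.002], [0.001, -0.001, -1.0]]
ft_force: [-3.8, 4.8, 5.9]
width: 35.3
```

```bash
python3 p.py 550.5 -55.5 88 -0.008 0 40 | head -1
```

```text
t 11.18 pos [555.4 -54.4  89.2] yaw 0.6905 w 35.3 F [-3.8  4.8  5.9] T [ 0.66  0.69 -0.01]
```

Call:
{"op": "move_arm", "data": {"deltas": [{"x": 0, "y": 0, "z": 0, "turn": 0.087, "grip": 0}, {"x": 0, "y": 0.2, "z": 0, "turn": 0.087, "grip": 0}, {"x": 0, "y": 0, "z": 0, "turn": 0, "grip": 0}]}}

```text
t: 11.55
position: [555.8, -54.7, 89.2]
orientation: [[0.87, 0.494, 0.001], [0.494, -0.87, 0.001], [0.001, -0.001, -1.0]]
ft_force: [-3.3, 3.7, 5.1]
width: 35.5
```

```bash
python3 p.py 550.5 -55.5 88 -0.008 0 40 | head -1
python3 - <<'E'
from ov import *
from station import eyes,robot
d=eyes.snapshot("scene")
b=(252,158,30,52)
cv2.imwrite("pics/h7.png",draw(d,b,11,[]))
E
```

```text
t 11.55 pos [555.8 -54.7  89.2] yaw 0.5164 w 35.5 F [-3.3  3.7  5.1] T [ 0.54  0.55 -0.  ]
```

View pics/h7.png

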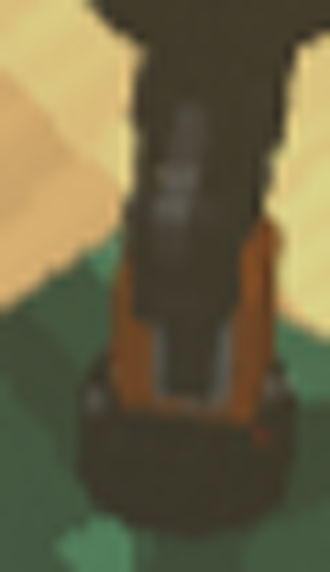

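The lamp is seated (collar flush with the rim) and turning with the gripper. Continue.

Call:
{"op": "move_arm", "data": {"deltas": [{"x": 0, "y": 0.25, "z": 0, "turn": 0.087, "grip": 0}, {"x": 0, "y": 0.25, "z": 0, "turn": 0.087, "grip": 0}, {"x": 0, "y": 0.25, "z": 0, "turn": 0.087, "grip": 0}, {"x": 0, "y": 0, "z": 0, "turn": 0, "grip": 0}]}}

```text
t: 12.1
position: [556.0, -55.4, 89.2]
orientation: [[0.968, 0.253, 0.0], [0.253, -0.968, 0.001], [0.001, -0.001, -1.0]]
ft_force: [-3.6, 4.2, 5.4]
width: 35.6
```

```bash
python3 p.py 550.5 -55.5 88 -0.008 0 40 | head -1
```

```text
t 12.1 pos [556.  -55.4  89.2] yaw 0.2555 w 35.6 F [-3.6  4.2  5.4] T [ 0.52  0.63 -0.  ]
```

Call:
{"op": "move_arm", "data": {"deltas": [{"x": 0, "y": 0.25, "z": 0, "turn": 0.087, "grip": 0}, {"x": 0, "y": 0.25, "z": 0, "turn": 0.087, "grip": 0}, {"x": 0, "y": 0.2, "z": 0, "turn": 0.07, "grip": 0}, {"x": 0, "y": 0, "z": 0, "turn": 0.025, "grip": 0}, {"x": 0, "y": 0, "z": 0, "turn": 0, "grip": 0}]}}

```text
t: 12.72
position: [556.1, -56.1, 89.2]
orientation: [[1.0, -0.013, 0.0], [-0.013, -1.0, 0.001], [0.0, -0.001, -1.0]]
ft_force: [-3.5, 3.2, 5.5]
width: 35.9
```

```bash
python3 p.py 550.5 -55.5 88 -0.008 0 40 | head -1
python3 - <<'E'
from ov import *
from station import eyes,robot
d=eyes.snapshot("scene")
b=(252,158,30,52)
cv2.imwrite("pics/h8.png",draw(d,b,11,[]))
E
```

```text
t 12.72 pos [556.1 -56.1  89.2] yaw -0.013 w 35.9 F [-3.5  3.2  5.5] T [0.48 0.65 0.08]
```

View pics/h8.png

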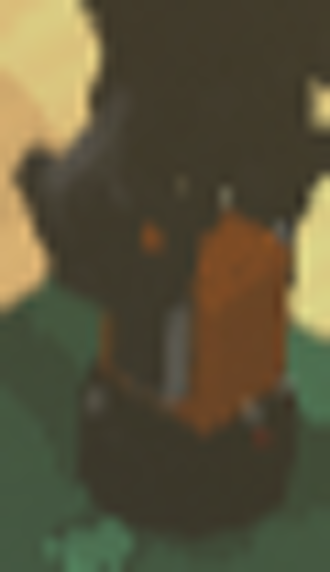

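Call:
{"op": "move_arm", "data": {"deltas": [{"x": -0.8, "y": -0.7, "z": 0, "turn": 0, "grip": 0}, {"x": 0, "y": 0, "z": 0, "turn": 0, "grip": 0.6}, {"x": 0, "y": 0, "z": 0, "turn": 0, "grip": 0.8}, {"x": 0, "y": 0, "z": 0, "turn": 0, "grip": 0.8}]}}

```text
t: 13.28
position: [554.9, -56.1, 87.8]
orientation: [[1.0, -0.013, -0.0], [-0.013, -1.0, -0.0], [-0.0, 0.0, -1.0]]
ft_force: [-0.4, 0.7, -0.4]
width: 68.1
```

```bash
python3 p.py 556 -56 88 -0.008 0 40 | head -1
```

```text
t 13.28 pos [554.9 -56.1  87.8] yaw -0.0133 w 68.1 F [-0.4  0.7 -0.4] T [-0.02 -0.03  0.08]
```

Call:
{"op": "move_arm", "data": {"deltas": [{"x": 0, "y": 0, "z": -25, "turn": 0, "grip": 0.8}, {"x": 0, "y": 0, "z": -50, "turn": 0, "grip": 0.8}, {"x": 0, "y": 0, "z": -40, "turn": 0, "grip": 0.8}, {"x": 0, "y": 50, "z": 0, "turn": 0, "grip": 0.7}, {"x": 0, "y": 55, "z": 0, "turn": 0, "grip": 0.6}]}}

```text
t: 13.9
position: [554.1, -161.8, 204.2]
orientation: [[1.0, -0.011, 0.002], [-0.011, -1.0, -0.001], [0.002, 0.001, -1.0]]
ft_force: [-0.3, 0.3, -0.4]
width: 51.5
```

Call:
{"op": "move_arm", "data": {"deltas": [{"x": -5, "y": 55, "z": 0, "turn": 0, "grip": 0.6}, {"x": 0, "y": 0, "z": 0, "turn": 0, "grip": 0.6}]}}

```text
t: 14.15
position: [547.2, -219.2, 202.8]
orientation: [[1.0, -0.018, -0.0], [-0.018, -1.0, -0.001], [-0.0, 0.001, -1.0]]
ft_force: [0.6, -0.1, 0.0]
width: 51.4
```

```bash
python3 p.py 550 -216 140 -0.008 0.6 40
python3 - <<'E'
from ov import *
from station import eyes,robot
d=eyes.snapshot("scene");t=eyes.snapshot("top")
pickle.dump(d,open("scene9.pkl","wb"));pickle.dump(t,open("top9.pkl","wb"))
b=(252,158,30,52)
A=draw(d,b,11,[]);B=draw(d,b,11,lamp(551.8,-58.2,48,-.008)+sock(551.8,-58.2,-.008)[3:])
cv2.imwrite("pics/h9.png",np.hstack([A,B]))
cv2.imwrite("pics/h9b.png",np.hstack([crop(t["image"],215,130,100,80,5),crop(d["image"],195,120,60,80,5)]))
E
```

```text
t 14.15 pos [ 547.2 -219.2  202.8] yaw -0.0182 w 51.4 F [ 0.6 -0.1  0. ] T [ 0.04  0.03 -0.  ]
2 rows
[{"x": 1.3, "y": -1.6, "z": 31.4, "turn": -0.005, "grip": 0.6}, {"x": 1.4, "y": -1.6, "z": 31.4, "turn": -0.005, "grip": 0.6}]
```

View pics/h9.png

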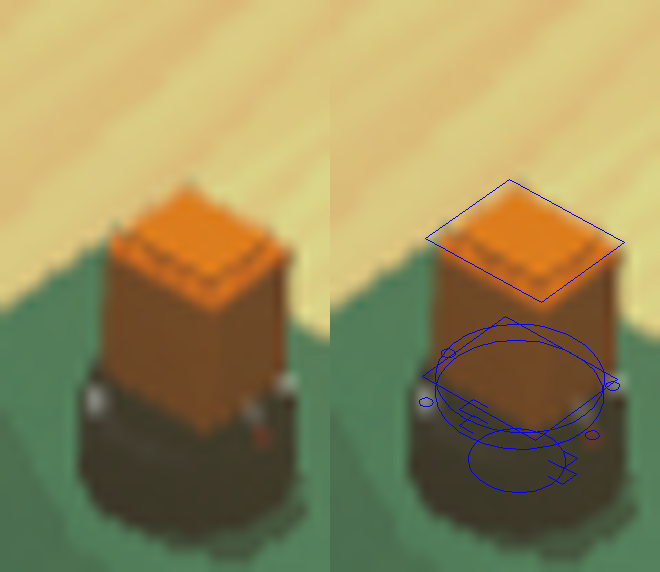

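View pics/h9b.png

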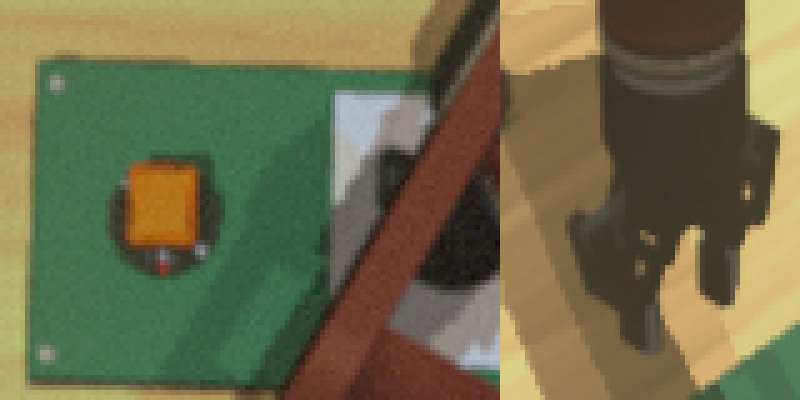

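Run:
```python
from ov import *
t=load("top9.pkl");s=load("scene9.pkl")
am=lambda i:i[...,2]-i[...,0]
for n,d in(("t",t),("s",s)):
  for sz in((42,36),(38,32)):
   for nm,ch in(("am",am),("B",lambda i:i[...,0]),("R",lambda i:i[...,2])):
    print(n,nm,sz,edgefit(d,(551,-57,-.01),*sz,129,ch,R=2.5))
b=(232,155,32,34)
cv2.imwrite("pics/t9.png",cv2.resize(t["image"][b[1]:b[1]+b[3],b[0]:b[0]+b[2]],None,fx=16,fy=16,interpolation=cv2.INTER_CUBIC))
```

```text
t am (42, 36) (array([ 5.52007469e+02, -5.62304045e+01, -2.12604374e-03]), [-0.02, -0.02, 0.17, 0.16])
t B (42, 36) (array([ 5.50978918e+02, -5.67622658e+01, -4.36023248e-02]), [-0.62, -0.31, -0.18, -0.09])
t R (42, 36) (array([ 5.52228913e+02, -5.60980887e+01,  3.04521704e-04]), [0.16, 0.12, 0.17, 0.13])
t am (38, 32) (array([ 5.51844893e+02, -5.62901852e+01, -3.97337982e-03]), [-0.76, -0.72, -0.59, -0.59])
t B (38, 32) (array([ 5.52793532e+02, -5.67014145e+01,  3.78060595e-02]), [-0.83, -1.18, -0.47, -0.6])
t R (38, 32) (array([ 5.51913672e+02, -5.62043661e+01, -1.43532617e-02]), [-0.63, -0.52, -0.58, -0.57])
s am (42, 36) (array([ 5.55373969e+02, -6.08344950e+01, -1.31962186e-02]), [0.15, 0.18, -0.04, -0.05])
s B (42, 36) (array([ 5.55597046e+02, -6.03680426e+01, -4.90657242e-02]), [-0.19, 0.02, 0.06, 0.04])
s R (42, 36) (array([ 5.54259292e+02, -6.10306751e+01, -1.24293674e-02]), [-0.08, -0.35, -0.06, 0.02])
s am (38, 32) (array([ 5.55389318e+02, -5.94828443e+01, -6.82941242e-03]), [-0.27, -0.35, -0.2, -0.33])
s B (38, 32) (array([ 5.53682359e+02, -5.80618387e+01, -2.65136896e-02]), [-0.21, 0.02, 0.08, 0.07])
s R (38, 32) (array([ 5.57116024e+02, -6.32585027e+01, -2.94787678e-02]), [0.06, 0.12, 0.04, 0.03])
```

View pics/t9.png

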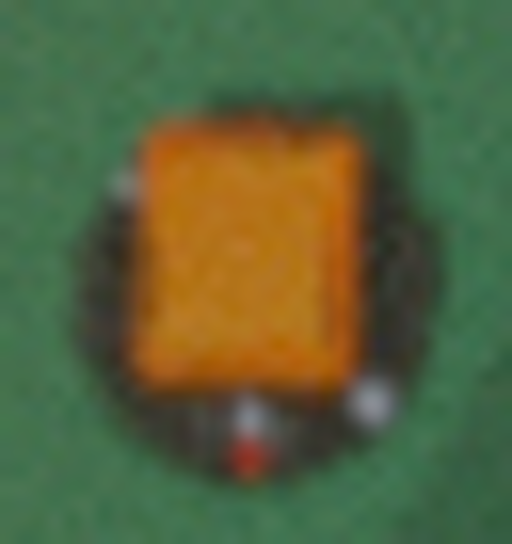

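Lamp locked: its white collar mark (250,415) lines up with the red lock mark (248,458) in the crop. Now the dial.

Call:
{"op": "move_arm", "data": {"deltas": [{"x": 3, "y": -1.7, "z": 31, "turn": -0.008, "grip": 0.6}, {"x": 0, "y": 0, "z": 31, "turn": 0, "grip": 0.6}, {"x": 0, "y": 0, "z": 25, "turn": 0, "grip": 0.6}, {"x": 0, "y": 0, "z": 15, "turn": 0, "grip": 0.6}, {"x": 0, "y": 0, "z": 0, "turn": 0, "grip": 0.6}]}}

```text
t: 14.88
position: [550.3, -213.0, 99.9]
orientation: [[1.0, -0.004, -0.002], [-0.004, -1.0, 0.001], [-0.002, -0.001, -1.0]]
ft_force: [0.7, -0.7, -0.1]
width: 51.2
```

```bash
python3 p.py 550.5 -217.5 63 -0.008 0.6 40
python3 - <<'E'
from ov import *
from station import eyes,robot
d=eyes.snapshot("scene")
pickle.dump(d,open("scene10.pkl","wb"))
b=(210,165,50,70)
cv2.imwrite("pics/h10.png",draw(d,b,8,[]))
E
```

```text
t 14.88 pos [ 550.3 -213.    99.9] yaw -0.004 w 51.2 F [ 0.7 -0.7 -0.1] T [-0.02 -0.    0.03]
1 rows
[{"x": 0.2, "y": 4.5, "z": 36.9, "turn": 0.004, "grip": 0.6}]
```

View pics/h10.png

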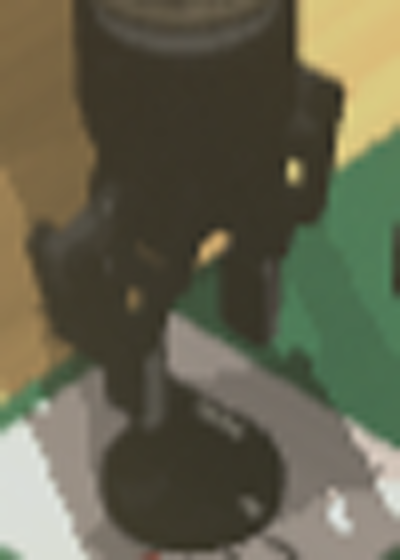

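Call:
{"op": "move_arm", "data": {"deltas": [{"x": 0, "y": 4.5, "z": 0, "turn": 0.004, "grip": 0.6}, {"x": 0, "y": 0, "z": 18, "turn": 0, "grip": 0.6}, {"x": 0, "y": 0, "z": 14, "turn": 0, "grip": 0.6}, {"x": 0, "y": 0, "z": 0, "turn": 0, "grip": 0.6}, {"x": 0, "y": 0, "z": 0, "turn": 0, "grip": 0.6}]}}

```text
t: 15.55
position: [550.8, -218.7, 68.9]
orientation: [[1.0, -0.009, -0.0], [-0.009, -1.0, 0.0], [-0.0, -0.0, -1.0]]
ft_force: [0.4, 0.1, 1.0]
width: 51.0
```

```bash
python3 p.py 550.5 -217.5 63 -0.008 0.6 40
python3 - <<'E'
from ov import *
from station import eyes,robot
d=eyes.snapshot("scene")
pickle.dump(d,open("scene11.pkl","wb"))
b=(210,165,50,70)
cv2.imwrite("pics/h11.png",draw(d,b,8,[]))
E
```

```text
t 15.55 pos [ 550.8 -218.7   68.9] yaw -0.0093 w 51.0 F [0.4 0.1 1. ] T [0.04 0.03 0.04]
1 rows
[{"x": -0.3, "y": -1.2, "z": 5.9, "turn": -0.001, "grip": 0.6}]
```

View pics/h11.png

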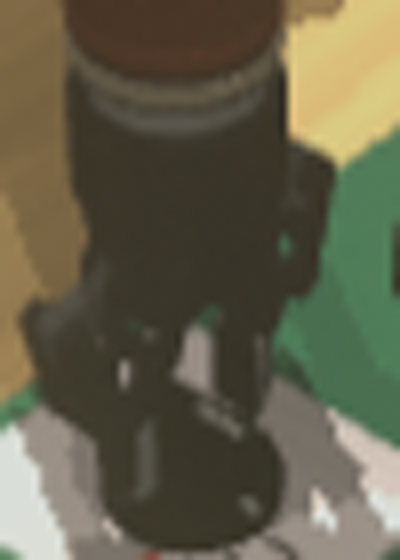

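The fingers straddle the bar with the pointer between them. Lower a little more, then close.

Call:
{"op": "move_arm", "data": {"deltas": [{"x": 0, "y": -1, "z": 5.5, "turn": 0, "grip": 0.6}, {"x": 0, "y": 0, "z": 0, "turn": 0, "grip": 0.3}, {"x": 0, "y": 0, "z": 0, "turn": 0, "grip": 0.25}, {"x": 0, "y": 0, "z": 0, "turn": 0, "grip": 0.25}]}}

```text
t: 16.1
position: [551.0, -217.8, 63.8]
orientation: [[1.0, -0.009, 0.0], [-0.009, -1.0, -0.0], [0.0, 0.0, -1.0]]
ft_force: [-0.1, 0.2, -0.2]
width: 21.7
```

Call:
{"op": "move_arm", "data": {"deltas": [{"x": 0, "y": 0, "z": 0, "turn": 0, "grip": 0}, {"x": 0, "y": 0, "z": 0, "turn": 0, "grip": 0}, {"x": 0, "y": 0, "z": 0, "turn": 0, "grip": 0}], "newtons": 50}}

```text
t: 16.48
position: [551.0, -216.1, 64.0]
orientation: [[1.0, -0.009, -0.0], [-0.009, -1.0, 0.003], [-0.0, -0.003, -1.0]]
ft_force: [-0.2, 6.1, 3.4]
width: 13.2
```

```bash
python3 p.py 550.5 -217.5 63 -0.008 0.6 40|head -1
```

```text
t 16.48 pos [ 551.  -216.1   64. ] yaw -0.0091 w 13.2 F [-0.2  6.1  3.4] T [0.79 0.13 0.02]
```

Call:
{"op": "move_arm", "data": {"deltas": [{"x": 0, "y": -1.8, "z": 0, "turn": 0, "grip": 0}, {"x": 0, "y": 0, "z": 0, "turn": 0, "grip": 0}]}}

```text
t: 16.73
position: [551.0, -216.1, 64.0]
orientation: [[1.0, -0.009, 0.0], [-0.009, -1.0, -0.0], [0.0, 0.0, -1.0]]
ft_force: [-1.0, 1.0, 2.8]
width: 12.8
```

Call:
{"op": "move_arm", "data": {"deltas": [{"x": 0, "y": 0, "z": 0, "turn": 0.1, "grip": 0}, {"x": 0, "y": 0, "z": 0, "turn": 0.1, "grip": 0}, {"x": 0, "y": 0, "z": 0, "turn": 0.1, "grip": 0}, {"x": 0, "y": 0, "z": 0, "turn": 0, "grip": 0}]}}

```text
t: 17.23
position: [551.0, -216.3, 64.0]
orientation: [[0.953, -0.303, 0.0], [-0.303, -0.953, -0.001], [0.0, 0.0, -1.0]]
ft_force: [-0.4, 1.4, 3.3]
width: 13.4
```

```bash
python3 p.py 550.5 -217.5 63 -0.008 0.6 40|head -1
```

```text
t 17.23 pos [ 551.  -216.3   64. ] yaw -0.3082 w 13.4 F [-0.4  1.4  3.3] T [-0.07  0.29 -0.03]
```

Call:
{"op": "move_arm", "data": {"deltas": [{"x": 0, "y": 0, "z": 0, "turn": 0.1, "grip": 0}, {"x": 0, "y": 0, "z": 0, "turn": 0.1, "grip": 0}, {"x": 0, "y": 0, "z": 0, "turn": 0.1, "grip": 0}, {"x": 0, "y": 0, "z": 0, "turn": 0.1, "grip": 0}, {"x": 0, "y": 0, "z": 0, "turn": 0, "grip": 0}]}}

```text
t: 17.85
position: [550.8, -216.6, 64.0]
orientation: [[0.76, -0.649, -0.0], [-0.649, -0.76, -0.001], [0.0, 0.001, -1.0]]
ft_force: [-3.6, -1.4, 3.8]
width: 13.2
```

```bash
python3 p.py 550.5 -217.5 63 -0.008 0.6 40|head -1
```

```text
t 17.85 pos [ 550.8 -216.6   64. ] yaw -0.7068 w 13.2 F [-3.6 -1.4  3.8] T [-0.3   0.62  0.06]
```

Call:
{"op": "move_arm", "data": {"deltas": [{"x": 0, "y": 0, "z": 0, "turn": 0.1, "grip": 0}, {"x": 0, "y": 0, "z": 0, "turn": 0.1, "grip": 0}, {"x": 0, "y": 0, "z": 0, "turn": 0.1, "grip": 0}, {"x": 0, "y": 0, "z": 0, "turn": 0.1, "grip": 0}, {"x": 0, "y": 0, "z": 0, "turn": 0, "grip": 0}]}}

```text
t: 18.48
position: [550.5, -216.8, 64.0]
orientation: [[0.448, -0.894, -0.001], [-0.894, -0.448, -0.002], [0.001, 0.002, -1.0]]
ft_force: [-4.1, -3.0, 5.1]
width: 13.2
```

```bash
python3 p.py 550.5 -217.5 63 -0.008 0.6 40|head -1
```

```text
t 18.48 pos [ 550.5 -216.8   64. ] yaw -1.1063 w 13.2 F [-4.1 -3.   5.1] T [-0.44  0.78  0.08]
```

Call:
{"op": "move_arm", "data": {"deltas": [{"x": 0, "y": 0, "z": 0, "turn": 0.06, "grip": 0}, {"x": 0, "y": 0, "z": 0, "turn": 0.045, "grip": 0}, {"x": 0, "y": 0, "z": 0, "turn": 0, "grip": 0}, {"x": 0, "y": 0, "z": 0, "turn": 0, "grip": 0}]}}

```text
t: 18.98
position: [550.4, -216.9, 64.0]
orientation: [[0.352, -0.936, -0.001], [-0.936, -0.352, -0.002], [0.001, 0.002, -1.0]]
ft_force: [-4.6, -2.4, 5.4]
width: 13.7
```

```bash
python3 p.py 550.5 -217.5 63 -0.008 0.6 40|head -1;python3 - <<'E'
from ov import *
from station import eyes,robot
d=eyes.snapshot("scene");t=eyes.snapshot("top")
cv2.imwrite("pics/s12.png",d["image"])
cv2.imwrite("pics/h12.png",np.hstack([draw(d,(205,180,50,70),8,[]),draw(t,(285,150,50,70),8,[])]))
E
```

```text
t 18.98 pos [ 550.4 -216.9   64. ] yaw -1.2106 w 13.7 F [-4.6 -2.4  5.4] T [-0.5   0.87  0.15]
```

View pics/h12.png

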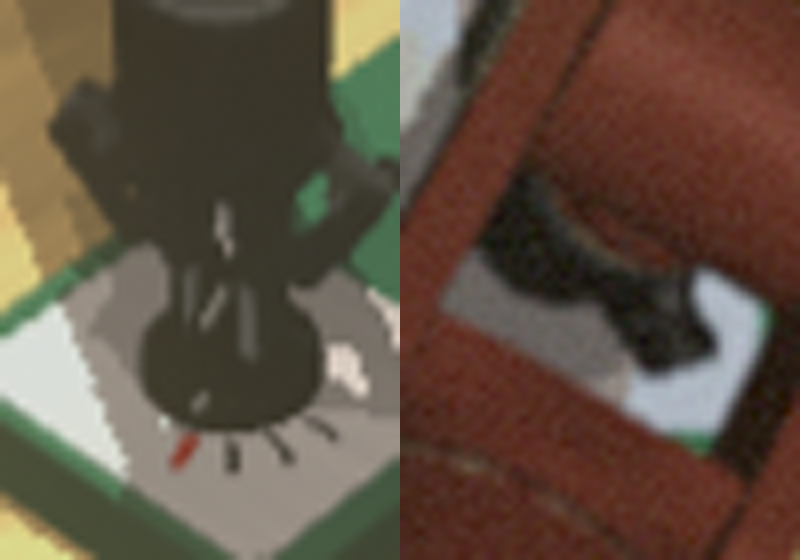

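View pics/s12.png

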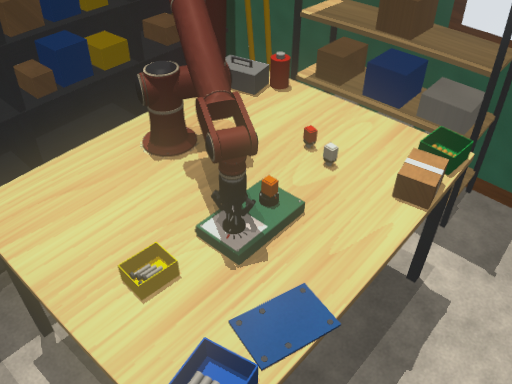

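The pointer (crop (200,400)) points at the red mark (185,450). The lamp is seated at (270,188), and the bystanders haven't moved.

Run:
```python
from station import workorder
print(workorder.finish_job())
```

```text
the job is handed in; nothing more can be done
None
```

The amber lamp is plugged fully down, locked and released, and the arm is holding the test dial at its third click. I handed the job in at about 19 s.

**Lamp:**
- It went in along the slot line. The collar met the lip with the tool 48 mm above its height when it gripped the lamp on the bench, which is the fully-down depth.
- I turned it about 0.88 rad clockwise and let go. Afterwards the top view showed its white collar mark in line with the red lock mark. Yaw fits on the lens mostly agreed to about 0.02 rad, but the ones on the blue channel scattered by up to 0.05 rad.

**Dial:**
- It was gripped with 50 N and turned to about 1.20 rad, allowing for the tester's own angle on the bench. The scene view showed the pointer at the red mark.
- The wrist felt about 0.15 N m about the vertical, close to the spring's stated pull there. During the turn that reading was lower than I expected.

**Bystanders:** The last scene picture, compared by eye, showed the red lamp, white lamp and yellow bin where they started.

**What disagreed:**
- The two cameras differed by 2–4 mm on positions.
- The lamp sat about 4.5 mm off-centre along the pads, so I corrected for that while plugging and turning it.
- The dial grip was about 2 mm off and pushed with 6 N; I relieved that before turning.

The largest force readings I saw were about 9 N.

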